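# Clamp a sample vial with the winged key beside its guard plate

### The arm

A 6-joint arm with a two-finger parallel gripper is mounted at the origin on a cart in front of the work surface, level with it; the furniture and walls round the work are solid. World frame = base frame: x ahead of the robot, y to its left, z up, the work surface at z = 0. Lengths are in m, angles in rad, forces in N, time in s.
With the tool pointing down it reaches from about 0.35 to 0.975 m from the base axis. Payload 4.9 kg.
Tool frame: the origin (TCP) lies between the finger pads; the fingertips stand 14 mm ahead of it and the grasp point (between the pads) lies 5 mm behind it (manip.finger_overhang is the distance from the TCP to the fingertips, in m); z points along the fingers, y is the line along which they close (so a half turn about z gives the same grasp; the last joint's range is limited). The gripper opens to 85 mm and grips with 20 to 120 N. Pads are 22 mm wide; open, the fingers measure 114 mm over their backs; the gripper's body (76 mm by 85 mm) begins 54 mm behind the grasp point. The pads swing forward as they close: fully open they stand 13 mm farther back than shut.
Start: joints at [-1.431, 0.053, 1.613, -0, 1.476, -0.119], TCP at [0.16, -0.604, 0.245] pointing down, gripper open.
Joint ranges: [-3.01, 3.01], [-1.01, 2.22], [0.06, 2.58], [-1.02, 4.17], [0.09, 2.62], [-3.14, 3.14]. Speed limits (rad/s): [2.57, 2.57, 3.14, 3.14, 3.14, 3.14].

### API

Orientations are given as a unit quaternion [w, x, y, z].
In Python, from plant import manip, grab_frame gives the robot as it stands.
- The arm moves only by the tool servo_tool, never from a script. Its argument "deltas" is a list that holds one entry, the list of rows, each a list of 5 numbers: the opening in per cent of the stroke, from 0 (shut) to 100 (fully open), then the shift along the world's x, y, z in m, then the turn about the world's z in degrees. A call has exactly 8 rows; each row shifts and turns the commanded pose from where the row before left it; what a row does not reach is not made up. A row lasts 1/10 s, in which the tool goes at most 50 mm and 8.59 degrees, less where a joint would pass 70% of its speed; a pose out of reach is approached as far as the arm can. A call is refused whole if a number of a shift passes 0.05 or a number of a turn 8.59, either way. A call with a gripper value outside its range is refused whole. The fingers move at their own pace and stop on an object; the grip force is fixed at half the most. Time passes only in rows, so rows that do not move let the fingers close, or fill a call up. It gives the time, the measured TCP pose, the force, the opening and the grip force at its end, in the units of the state.
- manip.state(): the state, without advancing time (a new reading comes with each control period).
- grab_frame(name): name is "side" or "top" or "wrist"; returns a dict with "pixels" (384x512x3 uint8, red, green, blue), "z_map" (384x512 float32, m along the optical axis (not along the pixel's ray), 0 where there is no reading), "fx", "fy", "cx", "cy" (pixels), "dist" ([k1, k2, p1, p2, k3] as OpenCV has them; the pictures are not rectified), "rvec" (rotation vector, rad) and "tvec" (3), from world to camera coordinates, as OpenCV has them; the wrist camera has in their place "T_tool_cam" (4x4, takes a point from camera to tool coordinates, whose origin is the TCP and whose axes are the flange's). Camera axes: x right, y down, z forward; pixel columns grow to the right and rows downward; lengths in m; the calibration is good to about 2 mm. A picture is of the moment at which its call begins: read the wrist's pose just before it.
- manip.job_done(): hands the job in; it is judged then, once.
The state is a dict: "time": time; "joint_pos": joint angles; "joint_vel": joint speeds; "joint_efforts": joint torques, N m; "tool_pos": TCP position; "tool_rot": TCP orientation; "contact_force": force on the tool from outside, world axes, zero at the start; "ft_torque": the same for the moment, N m; "gripper_width": opening from 0.0 (shut) to 1.0 (fully open); "grasp_force": force on a finger pad.
Only numpy, scipy, OpenCV 4.12 (cv2) and the standard library are available. Lean on these libraries where they do the work, as an engineer would, in place of code of your own. Each camera call takes 0.05 s, during which the arm holds its last target. There are 200 camera calls.

### The job

Stand the large vial upright in the pocket of the vial clamp, between the vee jaw and the spring pad, and let go of it; then turn the winged key clockwise (seen from above) until the pad holds the vial against the jaw with about 14 N (8 to 20 N will do), and leave it clamped. It is glass, so the jaw must never press on it with more than 24 N: stop the key by the feel of its resistance. Do not lean on the guard plate close beside the wings, and leave the two small vials standing where they are.

Things in the scene. Friction and masses are not known exactly. Their poses are not given: they have to be found in the camera images.
- large_vial_centre (a point): Centre (half-way up) of the large vial: clear glass, white screw cap, 28 mm diameter, 58 mm tall, about 25 g, loose; it stands upright in the grey metal tray (floor 2 mm, rim 52 mm above the table and 60 mm or more off; next vial 45 mm or more off between axes). z points along the vial to its cap. It can be grasped from above across the glass, up to 23 mm above this centre.
- large_vial: The same large vial; origin at the centre of its underside, z up along its axis.
- small_vial_1: Small vial with a black cap, 23 mm diameter, 46 mm tall, standing in the tray: a bystander. Origin at the centre of its underside. The three vials change places from run to run.
- small_vial_2: The second small vial, same size as the first and also a bystander. Origin at the centre of its underside.
- clamp: Vial clamp fixed to the table: grey base plate 84 x 170 x 10 mm, origin at the centre of its underside, z up. Along its own y: the vee jaw at the -y end, the pocket (y = -40 mm), the spring pad facing the jaw, an aluminium housing (44 mm wide, y = +10 to +76 mm, top 52 mm above the table) with the winged key on it at y = +40 mm. +x is the side of the guard plate.
- pocket (a point): Where the large vial has to stand: top of the base plate (10 mm above the table), with the clamp's axes. A vial touching the vee jaw has its axis 4 mm towards -y from here. At the start a vial has 8 to 19 mm of play along y between jaw and pad; how much differs with the setting of the pad's screw sleeve and must be felt. Jaw and pad reach 20 mm above the base plate.
- vee_jaw: The fixed aluminium jaw with a shallow vee (150 degrees) that faces +y of the clamp, 30 mm wide, top 30 mm above the table; its frame coincides with that of the clamp.
- guard: Thin upright aluminium guard plate fixed beside the key: 80 mm long along the clamp's y, inner face at x = +34 mm of the clamp (34 mm from the key's axis, 6 mm beyond the sweep of the wing tips), up to 108 mm above the table. Its frame coincides with that of the clamp. It must not be pressed with more than 8 N.
- key_grip (a point): On the vertical axis of the black winged key, 90 mm above the table, mid-height of the wings. They form one flat blade 8 mm thick (along this frame's x: grip it across that) and 56 mm long (along y), 76 to 102 mm above the table. The frame turns with the key. Fingers opened beyond about 35 mm between the pads strike the guard when they straddle a blade that lies along the guard.
- key (a joint): Angle of the key, 0 to 1.9 rad, growing clockwise from above; starts at 0 to 0.12, blade then nearly along the clamp's y. 1 rad moves the pad 15 mm to the jaw. It drags with 0.4 N m and stays where it is left. With the vial pinched (from some 0.6 to 1.3 rad on) the pad's spring gives 60 N per rad and the turning torque rises 0.015 N m per newton: 0.52 N m at 8 N, 0.61 at 14, 0.7 at 20.
There are look-alikes about, which are no part of the job. What is shaped like the large_vial but yellow is not meant.

How it is judged:
By the outcome, as a careful person would: the job done as asked, in the order asked, and still so for the second after the job is handed in, with the robot touching nothing.
It also fails if it takes over 72 s, if anything falls off the work surface, if the arm or the gripper's body presses on something with over 40 N, if the wrist force passes 120 N, or if a joint passes its speed limit or range.

## Working session

There is one attempt and no reset: what is moved stays moved. The work goes in short steps, Python scripts to look and compute and a tool call to move; the robot and the scene stay as the last step left them, time stands still between calls to the robot, and variables do not carry over. Pictures are saved under pics/ and viewed, at most 10 in all, crops included, and the job is handed in when it is done.

Besides the shell and the picture viewer there is one more tool, called after "Emit:" by a JSON object that holds its "method" and its "body". servo_tool: Moves the arm, as the interface text tells. Its arguments: {"type":"object","properties":{"deltas":{"type":"array"}},"required":["deltas"]}

```bash
mkdir -p pics; cat > h.py <<'E'
import numpy as np, cv2
from plant import manip, grab_frame
from scipy.spatial.transform import Rotation as R
def cam(name):
    s=manip.state(); f=grab_frame(name)
    if name=='wrist':
        q=s['tool_rot']; T=np.eye(4); T[:3,:3]=R.from_quat([q[1],q[2],q[3],q[0]]).as_matrix(); T[:3,3]=s['tool_pos']
        f['T']=T@np.array(f['T_tool_cam'])
    else:
        M=np.eye(4); M[:3,:3]=cv2.Rodrigues(np.array(f['rvec'],float))[0]; M[:3,3]=np.ravel(f['tvec']); f['T']=np.linalg.inv(M)
    f['K']=np.array([[f['fx'],0,f['cx']],[0,f['fy'],f['cy']],[0,0,1.]])
    return f
def rays(f,uv):
    p=cv2.undistortPoints(np.array(uv,float).reshape(-1,1,2),f['K'],np.array(f['dist'],float)).reshape(-1,2)
    return np.c_[p,np.ones(len(p))]
def cloud(f):
    v,u=np.mgrid[:384,:512]; r=rays(f,np.c_[u.ravel(),v.ravel()])
    P=r*f['z_map'].reshape(-1,1); return (P@f['T'][:3,:3].T+f['T'][:3,3]).reshape(384,512,3)
def atz(f,uv,z):
    d=rays(f,uv)@f['T'][:3,:3].T; o=f['T'][:3,3]; return o+d*((z-o[2])/d[:,2])[:,None]
def save(f,n): cv2.imwrite('pics/'+n,f['pixels'][:,:,::-1])
def proj(f,P):
    M=np.linalg.inv(f['T']); return cv2.projectPoints(np.array(P,float).reshape(-1,1,3),cv2.Rodrigues(M[:3,:3])[0],M[:3,3],f['K'],np.array(f['dist'],float))[0].reshape(-1,2)
E
python3 - <<'E'
from h import *
import pickle
a=cam('top');b=cam('side');c=cam('wrist')
pickle.dump((a,b,c),open('f0.pkl','wb'))
cv2.imwrite('pics/a.png',cv2.resize(np.vstack([a['pixels'],b['pixels']])[:,:,::-1],(400,600)) if 0 else a['pixels'][:,:,::-1]); save(b,'b.png')
print(manip.state(), manip.finger_overhang); print(a['T'],b['T'],c['T'])
E
```

```text
{'time': 0.15, 'joint_pos': array([-1.43099662e+00,  5.32471441e-02,  1.61396854e+00,  3.61372171e-06,
        1.47598743e+00, -1.19022916e-01]), 'joint_vel': array([ 0.00056399, -0.00198715, -0.00248549, -0.00187449, -0.00122886,
        0.00065529]), 'joint_efforts': array([ 3.47828900e-04, -3.94239235e+01, -3.70721984e+01, -1.48404024e-04,
        4.65790392e-03,  1.77770225e-07]), 'tool_pos': array([ 0.15988758, -0.60373095,  0.24432542]), 'tool_rot': array([-8.05202676e-04,  9.91637737e-01,  1.29050185e-01, -6.56635940e-06]), 'contact_force': array([-0.75997078, -0.08797268,  0.98421428]), 'ft_torque': array([ 0.03636611,  0.07899409, -0.00702482]), 'grasp_force': 0.0, 'gripper_width': 1.0042801426129886} 0.014
[[ 0.02888872 -0.9993916   0.01954173  0.54052639]
 [-0.99954103 -0.02906037 -0.00855764 -0.17093445]
 [ 0.00912032 -0.01928554 -0.99977242  0.93029107]
 [ 0.          0.          0.          1.        ]] [[-0.91346325 -0.24944104  0.32150281  0.31973039]
 [-0.40680991  0.57827611 -0.70717922  0.42932971]
 [-0.00951787 -0.77677276 -0.62970906  0.61793564]
 [ 0.          0.          0.          1.        ]] [[ 0.25581581 -0.9215875  -0.29194991  0.23432419]
 [-0.96672376 -0.24444989 -0.07542822 -0.58265506]
 [-0.00185342  0.30153065 -0.95345468  0.37262302]
 [ 0.          0.          0.          1.        ]]
```

View pics/a.png

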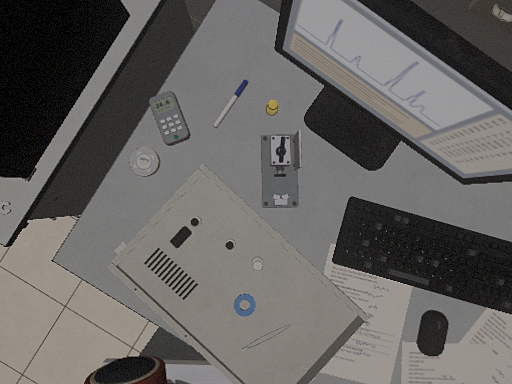

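View pics/b.png

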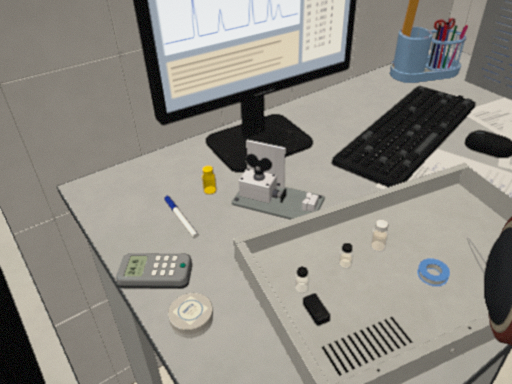

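The top view shows the white-capped large vial at (258,264), the small vials at (196,222) and (230,245), and the clamp plate spanning (262,135)–(299,207) with its key at (281,150) and the guard on its right. In the side view, the large vial's cap is at (380,226), the small caps are at (302,272) and (347,248), and the key wings are at (260,162).

```bash
python3 - <<'E'
from h import *
import pickle
a,b,c=pickle.load(open('f0.pkl','rb'))
def tri(ua,ub):
    A=np.zeros((3,3));y=np.zeros(3)
    for f,u in((a,ua),(b,ub)):
        d=f['T'][:3,:3]@rays(f,[u])[0];d/=np.linalg.norm(d);M=np.eye(3)-np.outer(d,d);A+=M;y+=M@f['T'][:3,3]
    return np.linalg.solve(A,y)
print('large',tri((258,264),(381,223)),'s1',tri((196,222),(302,270)),'s2',tri((230,245),(347,247)),'key',tri((281,150),(260,161)))
for n,f in(('a',a),('b',b)):
    P=cloud(f)
    w=P.reshape(-1,3);ok=f['z_map'].ravel()>0
    print(n,ok.mean())
    # cap cluster of large vial
    for nm,c0 in(('L',tri((258,264),(381,223))),):
        m=ok&(np.hypot(*(w[:,:2]-c0[:2]).T)<.03)&(w[:,2]>.045); print(nm,m.sum(),w[m].mean(0) if m.any() else 0, w[m,2].max() if m.any() else 0)
    # table height, plate
P=cloud(a)
g=a['pixels'].astype(int)
for uv in [(264,137),(298,137),(263,205),(298,205),(281,205),(281,150),(299,150)]: print(uv,P[uv[1],uv[0]].round(4))
cr=cv2.resize(g[120:220,240:320].astype(np.uint8)[:,:,::-1],(480,600),interpolation=cv2.INTER_CUBIC); cv2.imwrite('pics/c.png',cr)
E
```

```text
large [ 0.39479686 -0.19387978  0.05985503] s1 [ 0.48341973 -0.05312466  0.04544472] s2 [ 0.43362055 -0.13050566  0.04498952] key [ 0.64198847 -0.23502473  0.09436105]
a 0.9961649576822916
L 90 [ 0.39462072 -0.19227373  0.05850913] 0.06338773115791274
b 0.9962005615234375
L 168 [ 0.39080727 -0.18974293  0.05632419] 0.06313489793233895
(264, 137) [ 0.6829 -0.2001  0.0137]
(298, 137) [ 0.6725 -0.2694  0.0948]
(263, 205) [ 0.5252 -0.2024  0.0099]
(298, 205) [ 0.5405 -0.1709  0.9303]
(281, 205) [ 0.5264 -0.2439  0.0132]
(281, 150) [ 0.6444 -0.2345  0.0905]
(299, 150) [ 0.6434 -0.2708  0.1075]
```

View pics/c.png

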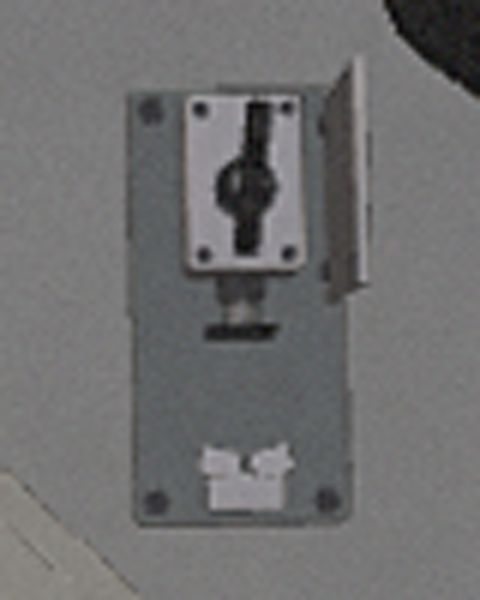

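The crop shows the plate's corners at about (127,92), (135,522) and (350,520), its screws at (151,111), (156,502) and (328,500), and the key blade from (260,102) to (245,254). The jaw is at (245,480).

```bash
python3 - <<'E'
from h import *
import pickle
a,b,c=pickle.load(open('f0.pkl','rb'))
cv=lambda p:[(240+(x+.5)/6-.5,120+(y+.5)/6-.5) for x,y in p]
co=atz(a,cv([(127,92),(135,522),(350,520)]),.01)[:,:2]
sc=atz(a,cv([(151,111),(156,502),(328,500)]),.01)[:,:2]
print(co,sc)
for n,c3 in(('corner',co),('screw',sc)):
    cen=(c3[0]+c3[2])/2; d=c3[0]-c3[1]; e=c3[1]-c3[2]
    th=np.arctan2(d[1],d[0]); print(n,cen,np.degrees(th),np.degrees(np.arctan2(-e[0],e[1])),np.linalg.norm(d),np.linalg.norm(e),'key',cen+.04*d/np.linalg.norm(d),'pocket',cen-.04*d/np.linalg.norm(d))
k=atz(a,cv([(260,102),(245,254)]),.102)[:,:2];print('blade',k,k.mean(0),np.linalg.norm(k[0]-k[1]),np.degrees(np.arctan2(*(k[0]-k[1])[::-1])))
j=atz(a,cv([(208,510),(283,510)]),.03)[:,:2];print('jaw',j,j.mean(0))
h=atz(a,cv([(185,95),(303,95),(303,268),(185,270)]),.052)[:,:2];print('housing',h,h.mean(0))
P=cloud(a);w=P.reshape(-1,3)
m=(np.hypot(w[:,0]-.643,w[:,1]+.235)<.04)&(w[:,2]>.085)&(w[:,2]<.11)&(w[:,1]>-.262);q=w[m];print(len(q),q.mean(0),q[:,2].max())
cc,R_=np.linalg.eigh(np.cov(q[:,:2].T));print(np.degrees(np.arctan2(R_[1,1],R_[0,1])))
E
```

```text
[[ 0.68814427 -0.19248532]
 [ 0.52143482 -0.2003439 ]
 [ 0.5246028  -0.28357167]] [[ 0.68103397 -0.20201261]
 [ 0.52940228 -0.20825148]
 [ 0.53209631 -0.27484079]]
corner [ 0.60637354 -0.23802849] 2.6988881348299807 2.1798530881615306 0.1668945743389844 0.08328803983333577 key [ 0.64632917 -0.23614501] pocket [ 0.56641791 -0.23991198]
screw [ 0.60656514 -0.2384267 ] 2.3560987083830263 2.316775262131194 0.15175998364406423 0.06664378983497439 key [ 0.64653133 -0.2367823 ] pocket [ 0.56659896 -0.2400711 ]
blade [[ 0.67128896 -0.23691588]
 [ 0.61793895 -0.23314578]] [ 0.64461395 -0.23503083] 0.05348305556858625 -4.042224224061397
jaw [[ 0.52718408 -0.22721787]
 [ 0.52800236 -0.25563075]] [ 0.52759322 -0.24142431]
housing [[ 0.68094369 -0.21302466]
 [ 0.68226307 -0.25677252]
 [ 0.61805825 -0.2585251 ]
 [ 0.61602428 -0.21485243]] [ 0.64932232 -0.23579368]
106 [ 0.64458858 -0.23572426  0.0981232 ] 0.10598443714786887
177.01144333089104
```

Emit:
{"method": "servo_tool", "body": {"deltas": [[[60, 0.0195, 0.034, 0, -1.6], [60, 0.0195, 0.034, 0, -1.6], [60, 0.0195, 0.034, 0, -1.6], [60, 0.0195, 0.034, 0, -1.6], [60, 0.0195, 0.034, 0, -1.6], [60, 0.0195, 0.034, 0, -1.6], [60, 0.0195, 0.034, 0, -1.6], [60, 0.0195, 0.034, 0, -1.2]]]}}

```text
time: 0.95
tool_pos: [0.3163, -0.3306, 0.245]
tool_rot: [-0.0, 1.0, 0.021, -0.0]
contact_force: [-0.3, -0.3, 0.2]
gripper_width: 0.603
grasp_force: 0.0
```

Emit:
{"method": "servo_tool", "body": {"deltas": [[[60, 0.0195, 0.034, -0.01, 0], [60, 0.0195, 0.034, -0.02, 0], [60, 0.0195, 0.034, -0.02, 0], [60, 0.015, 0.034, -0.02, 0], [60, 0, 0, -0.02, 0], [60, 0, 0, 0, 0], [60, 0, 0, 0, 0], [60, 0, 0, 0, 0]]]}}

```text
time: 1.75
tool_pos: [0.3899, -0.1972, 0.1567]
tool_rot: [0.001, 1.0, 0.021, 0.001]
contact_force: [-0.0, -0.2, 0.6]
gripper_width: 0.599
grasp_force: 0.0
```

```bash
python3 - <<'E'
from h import *
import pickle
s=manip.state();print(s['time'],s['tool_pos'],s['tool_rot'],s['joint_pos'],s['gripper_width'],s['contact_force'],s['ft_torque'])
a,b,c=pickle.load(open('f0.pkl','rb'))
for f in(a,b):
  w=cloud(f).reshape(-1,3);m=(f['z_map'].ravel()>0)&(w[:,2]>.12)&(np.hypot(w[:,0]-.646,w[:,1]+.236)<.3)&(w[:,2]<.5);q=w[m]
  if len(q):
    d=np.hypot(q[:,0]-.646,q[:,1]+.236);i=d.argsort()[:3];print(q[i],d[i]); print(q[:,0].min(),q[:,2].max())
f=cam('wrist');save(f,'d.png');pickle.dump(f,open('w1.pkl','wb'))
print(proj(f,[[.395,-.193,.06]]))
w=cloud(f).reshape(-1,3);m=(w[:,2]>.05)&(w[:,2]<.07)&(np.hypot(w[:,0]-.395,w[:,1]+.193)<.03);print(m.sum(),w[m].mean(0),w[m].min(0),w[m].max(0))
E
```

```text
1.75 [ 0.38986347 -0.19719956  0.15668453] [6.64129479e-04 9.99787904e-01 2.05685850e-02 7.99150138e-04] [-6.38907198e-01 -3.55768057e-01  2.12752141e+00 -7.19326992e-05
  1.36776232e+00  8.90763467e-01] 0.5990937811883834 [-0.03969194 -0.23033842  0.6263393 ] [-0.0352796   0.00738657  0.0258348 ]
[[ 0.76500017 -0.31954888  0.46307629]
 [ 0.76024779 -0.32665876  0.14565517]
 [ 0.7671714  -0.31732838  0.14137573]] [0.14540102 0.14584775 0.14593428]
0.6209097518798805 0.4734252608930787
[[ 0.77446333 -0.3007726   0.15851877]
 [ 0.77063611 -0.30797913  0.14445998]
 [ 0.76765821 -0.31321027  0.15828142]] [0.1438691  0.14392761 0.14409076]
0.619718019656482 0.37292768386504627
[[251.3838184 192.2231874]]
478 [ 0.39435459 -0.19160479  0.05938891] [ 0.3823407  -0.20258929  0.05000136] [ 0.40424141 -0.18079722  0.06200241]
```

View pics/d.png

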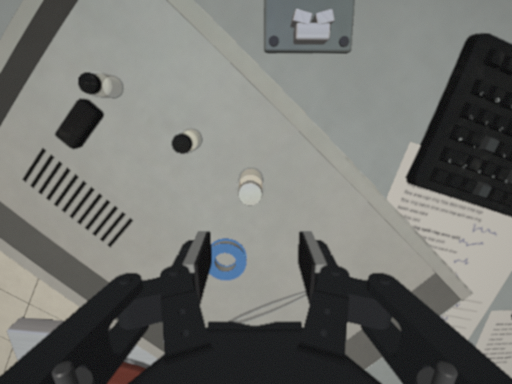

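The wrist view shows the large vial's cap at (250,190), within 2 px of the prediction, with the fingers clear of the small vials.

Emit:
{"method": "servo_tool", "body": {"deltas": [[[60, 0.002, 0.0025, 0, 0], [60, 0.002, 0.0022, 0, 0], [60, 0, 0, -0.03, 0], [60, 0, 0, -0.03, 0], [60, 0, 0, -0.02, 0], [60, 0, 0, -0.015, 0], [60, 0, 0, -0.01, 0], [60, 0, 0, 0, 0]]]}}

```text
time: 2.6
tool_pos: [0.3927, -0.1909, 0.0491]
tool_rot: [-0.001, 1.0, 0.021, -0.001]
contact_force: [0.2, 0.3, -0.5]
gripper_width: 0.599
grasp_force: 0.0
```

Emit:
{"method": "servo_tool", "body": {"deltas": [[[40, 0, 0, 0, 0], [30, 0, 0, 0, 0], [20, 0, 0, 0, 0], [10, 0, 0, 0, 0], [10, 0, 0, 0, 0], [10, 0, 0, 0, 0], [10, 0, 0, 0, 0], [10, 0, 0, 0, 0]]]}}

```text
time: 3.4
tool_pos: [0.3944, -0.1921, 0.0517]
tool_rot: [0.001, 1.0, 0.021, 0.001]
contact_force: [-0.5, 0.6, 5.4]
gripper_width: 0.292
grasp_force: 59.0
```

Gripped at 25 mm, which is too high and on the cap or shoulder, so I'll reopen, go lower and regrip.

Emit:
{"method": "servo_tool", "body": {"deltas": [[[60, 0, 0, 0, 0], [60, 0, 0, 0, 0], [60, 0, 0, 0, 0], [60, 0, 0, -0.004, 0], [60, 0, 0, -0.003, 0], [60, 0, 0, 0, 0], [60, 0, 0, 0, 0], [60, 0, 0, 0, 0]]]}}

```text
time: 4.2
tool_pos: [0.3935, -0.1915, 0.0433]
tool_rot: [-0.0, 1.0, 0.021, -0.0]
contact_force: [0.1, 0.2, -0.7]
gripper_width: 0.598
grasp_force: 0.0
```

Emit:
{"method": "servo_tool", "body": {"deltas": [[[40, 0, 0, 0, 0], [30, 0, 0, 0, 0], [20, 0, 0, 0, 0], [10, 0, 0, 0, 0], [10, 0, 0, 0, 0], [10, 0, 0, 0, 0], [10, 0, 0, 0, 0], [10, 0, 0, 0, 0]]]}}

```text
time: 5.0
tool_pos: [0.3936, -0.1916, 0.0436]
tool_rot: [0.0, 1.0, 0.021, 0.0]
contact_force: [-0.4, 0.5, 3.6]
gripper_width: 0.306
grasp_force: 58.8
```

Emit:
{"method": "servo_tool", "body": {"deltas": [[[10, 0, 0, 0.01, 0], [10, 0, 0, 0.02, 0], [10, 0, 0, 0.035, 0], [10, 0.01, -0.003, 0.035, 0], [10, 0.025, -0.008, 0, 0], [10, 0.03, -0.009, 0, 0], [10, 0.03, -0.009, 0, 0], [10, 0.03, -0.008, 0, 0]]]}}

```text
time: 5.8
tool_pos: [0.5195, -0.2288, 0.1435]
tool_rot: [0.0, 1.0, 0.021, 0.0]
contact_force: [0.0, -0.6, -0.2]
gripper_width: 0.299
grasp_force: 58.9
```

Emit:
{"method": "servo_tool", "body": {"deltas": [[[10, 0.025, -0.006, 0, 0], [10, 0.015, -0.004, 0, 0], [10, 0.008, -0.0015, 0, 0], [10, 0, 0, -0.015, 0], [10, 0, 0, -0.02, 0], [10, 0, 0, -0.01, 0], [10, 0, 0, 0, 0], [10, 0, 0, 0, 0]]]}}

```text
time: 6.6
tool_pos: [0.5659, -0.2398, 0.0981]
tool_rot: [-0.0, 1.0, 0.021, -0.0]
contact_force: [0.4, -0.4, 0.7]
gripper_width: 0.304
grasp_force: 58.9
```

```bash
python3 - <<'E'
from h import *
s=manip.state();print(s['time'],s['tool_pos'],s['gripper_width'],s['contact_force'],s['ft_torque'])
f=cam('wrist');b=cam('side')
p=proj(b,[[.5665,-.24,.07]])[0].astype(int);print(p)
x,y=p[0]-55,p[1]-60
cr=cv2.resize(b['pixels'][y:y+100,x:x+100],(384,384),interpolation=cv2.INTER_CUBIC)
cv2.imwrite('pics/e.png',np.hstack([f['pixels'][:,:400],cr])[:,:,::-1])
P=s['tool_pos'];print(proj(f,[[P[0],P[1],P[2]+.016]]), proj(f,[[.5665,-.24,.01]]), proj(f,[[.5277,-.2414,.03]]),x,y)
import pickle;pickle.dump((f,b),open('w2.pkl','wb'))
E
```

```text
6.6 [ 0.56591114 -0.23980296  0.09808687] 0.30412754511027046 [ 0.41191123 -0.42805505  0.66284865] [ 0.03190979 -0.03023172 -0.02018317]
[296 179]
[[257.34256686 271.41489264]] [[256.33420138 200.21014891]] [[256.10679491 251.64587109]] 241 119
```

View pics/e.png

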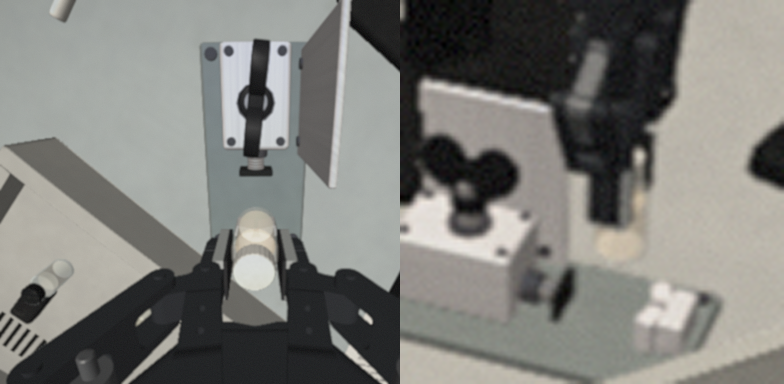

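The wrist view shows the vial held upright with its cap at (255,272), the pad at (256,171), the key hub at (256,100) and the blade from (261,40) to (253,155). In the side crop, the vial hangs free above the pocket.

```bash
python3 - <<'E'
from h import *
import pickle
f,b=pickle.load(open('w2.pkl','rb'))
print('pad face',atz(f,[(240,175),(272,175)],.03)[:,:2])
print('housing',atz(f,[(221,41),(290,41),(290,149),(221,149)],.052)[:,:2], 'screws mid',atz(f,[(228,51),(282,51),(286,142),(231,142)],.052)[:,:2].mean(0))
k=atz(f,[(261,40),(253,155)],.102)[:,:2];print('blade',k,k.mean(0),np.linalg.norm(k[0]-k[1]),np.degrees(np.arctan2(*(k[0]-k[1])[::-1])))
w=cloud(f);z=w[...,2];m=(z>.094)&(z<.106)&(np.hypot(w[...,0]-.646,w[...,1]+.236)<.032);q=w[m]
x,e=np.linalg.eigh(np.cov(q[:,:2].T));print(len(q),q.mean(0),np.degrees(np.arctan2(e[1,1],e[0,1])),q[:,2].max())
print('cap',atz(f,[(255,272)],.0981+.016)[0])
g=w[(z>.1)&(z<.11)&(w[...,1]<-.262)&(w[...,1]>-.29)&(abs(w[...,0]-.645)<.05)];print('guard',len(g),g.min(0) if len(g) else 0,g.max(0) if len(g) else 0)
E
```

```text
pad face [[ 0.59342073 -0.22617515]
 [ 0.59445398 -0.25059335]]
housing [[ 0.68059954 -0.21361819]
 [ 0.68233733 -0.2546101 ]
 [ 0.61800242 -0.25963257]
 [ 0.61607919 -0.21418682]] screws mid [ 0.64881626 -0.23636296]
blade [[ 0.6708509  -0.23670485]
 [ 0.6215481  -0.2353291 ]] [ 0.6461995  -0.23601698] 0.04932198437481342 -1.5983659924921791
1795 [ 0.64754389 -0.23558012  0.09949932] 176.5652268311171 0.10344962743600974
cap [ 0.5655321  -0.23865863  0.1141    ]
guard 2444 [ 0.60813876 -0.27446637  0.10001299] [ 0.68723496 -0.26713067  0.10976305]
```

Emit:
{"method": "servo_tool", "body": {"deltas": [[[10, 0.0015, -0.0005, -0.005, 0], [10, 0, 0, -0.012, 0], [10, 0, 0, -0.012, 0], [10, 0, 0, -0.008, 0], [10, 0, 0, -0.004, 0], [10, 0, 0, -0.002, 0], [10, 0, 0, 0, 0], [10, 0, 0, 0, 0]]]}}

```text
time: 7.5
tool_pos: [0.5683, -0.2407, 0.0557]
tool_rot: [0.0, 1.0, 0.021, 0.0]
contact_force: [-0.1, -0.3, 0.1]
gripper_width: 0.3
grasp_force: 58.9
```

Emit:
{"method": "servo_tool", "body": {"deltas": [[[10, 0, 0, -0.001, 0], [10, 0, 0, 0, 0], [10, 0, 0, -0.001, 0], [10, 0, 0, 0, 0], [10, 0, 0, 0, 0], [10, 0, 0, 0, 0], [10, 0, 0, 0, 0], [10, 0, 0, 0, 0]]]}}

```text
time: 8.3
tool_pos: [0.568, -0.2405, 0.0533]
tool_rot: [-0.0, 1.0, 0.021, 0.0]
contact_force: [-0.1, 0.1, -0.0]
gripper_width: 0.299
grasp_force: 58.9
```

Emit:
{"method": "servo_tool", "body": {"deltas": [[[10, 0, 0, -0.001, 0], [10, 0, 0, 0, 0], [10, 0, 0, -0.0005, 0], [10, 0, 0, 0, 0], [10, 0, 0, -0.0005, 0], [10, 0, 0, 0, 0], [10, 0, 0, 0, 0], [10, 0, 0, 0, 0]]]}}

```text
time: 9.1
tool_pos: [0.5681, -0.2405, 0.0516]
tool_rot: [0.0, 1.0, 0.021, 0.0]
contact_force: [-0.5, 0.6, 2.5]
gripper_width: 0.302
grasp_force: 59.0
```

Emit:
{"method": "servo_tool", "body": {"deltas": [[[33, 0, 0, 0, 0], [36, 0, 0, 0, 0], [42, 0, 0, 0, 0], [50, 0, 0, 0, 0], [60, 0, 0, 0, 0], [60, 0, 0, 0, 0], [60, 0, 0, 0, 0], [60, 0, 0, 0.005, 0]]]}}

```text
time: 9.9
tool_pos: [0.5674, -0.2401, 0.0556]
tool_rot: [-0.0, 1.0, 0.021, -0.001]
contact_force: [-1.5, 0.3, 0.1]
gripper_width: 0.6
grasp_force: 0.0
```

Emit:
{"method": "servo_tool", "body": {"deltas": [[[60, 0, 0, 0.015, 0], [60, 0, 0, 0.025, 0], [60, 0, 0, 0.03, 0], [60, 0, 0, 0.03, 0], [50, 0, 0, 0.03, 0], [40, 0, 0, 0.01, 0], [35, 0, 0, 0, 0], [35, 0, 0, 0, 0]]]}}

```text
time: 10.7
tool_pos: [0.5674, -0.2402, 0.1953]
tool_rot: [-0.0, 1.0, 0.021, -0.001]
contact_force: [0.3, 0.6, -0.7]
gripper_width: 0.35
grasp_force: 0.0
```

```bash
python3 - <<'E'
from h import *
s=manip.state();print(s['time'],s['tool_pos'],s['tool_rot'],s['gripper_width'],s['contact_force'],s['ft_torque'],s['joint_pos'])
f=cam('wrist');b=cam('side');x,y=241,119
cr=cv2.resize(b['pixels'][y:y+100,x:x+100],(384,384),interpolation=cv2.INTER_CUBIC)
cv2.imwrite('pics/g.png',np.hstack([f['pixels'][:,60:460],cr])[:,:,::-1])
import pickle;pickle.dump((f,b),open('w3.pkl','wb'))
w=cloud(f);z=w[...,2]
for n,lo,hi,c,r in(('cap',.055,.075,(.566,-.24),.025),('blade',.094,.106,(.646,-.236),.032)):
    m=(z>lo)&(z<hi)&(np.hypot(w[...,0]-c[0],w[...,1]-c[1])<r);q=w[m]
    if len(q): e=np.linalg.eigh(np.cov(q[:,:2].T))[1];print(n,len(q),q.mean(0),q.min(0),q.max(0),np.degrees(np.arctan2(e[1,1],e[0,1])))
E
```

```text
10.7 [ 0.56742482 -0.24016601  0.1952594 ] [-3.81917921e-04  9.99775373e-01  2.11818207e-02 -6.23703308e-04] 0.35022892485074464 [ 0.33454608  0.56968806 -0.67173075] [-0.01947229 -0.00298965 -0.01519922] [-5.21113790e-01  6.78534678e-02  1.68176916e+00  1.06185924e-05
  1.39343268e+00  1.00731383e+00]
cap 374 [ 0.56898996 -0.24041129  0.06745596] [ 0.55732115 -0.25144219  0.05639118] [ 0.57861491 -0.22984059  0.06986718] 178.38339729374272
blade 582 [ 0.64718297 -0.23566051  0.09946928] [ 0.61957247 -0.24056589  0.09401389] [ 0.67316721 -0.23073228  0.10350924] 176.75678051557392
```

View pics/g.png

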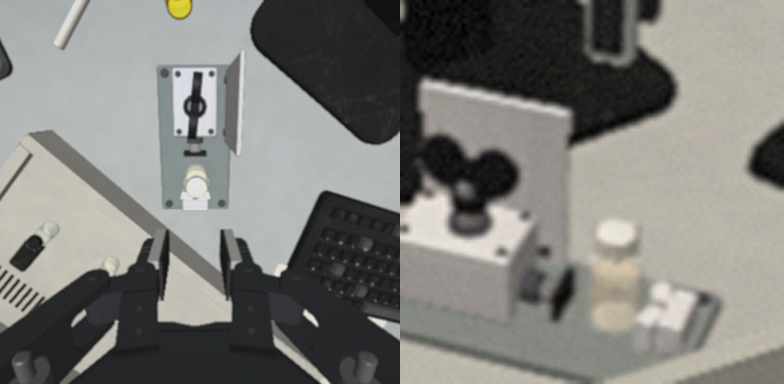

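The vial stands upright in the pocket between pad and jaw (side crop at (612,280)), and the key blade in the wrist view is at (195,105). Next is the key.

Emit:
{"method": "servo_tool", "body": {"deltas": [[[30, 0.02, 0.0015, 0, -1.5], [30, 0.03, 0.0015, 0, -2.0], [30, 0.02, 0.001, 0, -1.5], [30, 0.009, 0.0003, -0.02, -0.7], [30, 0, 0, -0.025, 0], [30, 0, 0, -0.01, 0], [30, 0, 0, 0, 0], [30, 0, 0, 0, 0]]]}}

```text
time: 11.6
tool_pos: [0.6467, -0.2362, 0.1411]
tool_rot: [-0.0, 1.0, -0.029, -0.0]
contact_force: [0.1, -0.5, 0.1]
gripper_width: 0.301
grasp_force: 0.0
```

```bash
python3 - <<'E'
from h import *
s=manip.state();print(s['time'],s['tool_pos'],s['tool_rot'],s['gripper_width'],s['contact_force'],s['ft_torque'],s['joint_pos'][5])
f=cam('wrist');w=cloud(f);z=w[...,2]
m=(z>.094)&(z<.106)&(np.hypot(w[...,0]-.646,w[...,1]+.236)<.032)&(w[...,1]>-.255);q=w[m]
e=np.linalg.eigh(np.cov(q[:,:2].T))[1];print(len(q),q.mean(0),q.min(0),q.max(0),np.degrees(np.arctan2(e[1,1],e[0,1])))
save(f,'i.png')
E
```

```text
11.6 [ 0.64670645 -0.23618305  0.14110903] [-1.38578853e-04  9.99590041e-01 -2.86292501e-02 -3.09860204e-04] 0.30114377281647514 [ 0.10242114 -0.52845834  0.08825629] [-0.09036304  0.01788274 -0.01678184] 1.1699246372756216
708 [ 0.64962508 -0.23572689  0.09937641] [ 0.62033042 -0.24074911  0.09400246] [ 0.67354308 -0.23051997  0.10301829] 176.97841793513678
```

View pics/i.png

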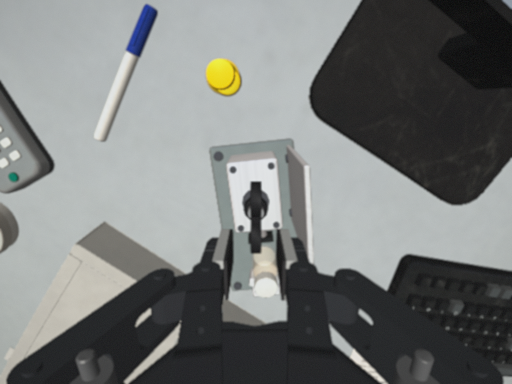

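The blade at column 256 is centred between the fingers (230 and 283), and the guard is clear on the right. Descending.

Emit:
{"method": "servo_tool", "body": {"deltas": [[[30, 0, 0, -0.015, 0], [30, 0, 0, -0.015, 0], [30, 0, 0, -0.012, 0], [30, 0, 0, -0.008, 0], [30, 0, 0, -0.003, 0], [30, 0, 0, 0, 0], [30, 0, 0, 0, 0], [30, 0, 0, 0, 0]]]}}

```text
time: 12.45
tool_pos: [0.6475, -0.2364, 0.0892]
tool_rot: [0.0, 1.0, -0.029, 0.001]
contact_force: [-0.0, -0.1, 0.4]
gripper_width: 0.298
grasp_force: 0.0
```

Emit:
{"method": "servo_tool", "body": {"deltas": [[[20, 0, 0, 0, 0], [12, 0, 0, 0, 0], [5, 0, 0, 0, 0], [0, 0, 0, 0, 0], [0, 0, 0, 0, 0], [0, 0, 0, 0, 0], [0, 0, 0, 0, 0], [0, 0, 0, 0, 0]]]}}

```text
time: 13.25
tool_pos: [0.6473, -0.2368, 0.0892]
tool_rot: [0.001, 1.0, -0.029, 0.001]
contact_force: [-2.3, -4.4, 4.3]
gripper_width: 0.086
grasp_force: 59.2
```

```bash
cat > st.py <<'E'
from h import *
s=manip.state();q=s['tool_rot'];print(s['time'],s['tool_pos'].round(4),'yaw',np.degrees(2*np.arctan2(q[2],q[1])).round(2),'w',s['gripper_width'].round(3),s['grasp_force'],s['contact_force'].round(2),'T',s['ft_torque'].round(3),'j',s['joint_efforts'].round(3)[4:],s['joint_pos'][5].round(3))
E
python3 st.py
```

```text
Traceback (most recent call last):
  File "st.py", line 2, in <module>
    s=manip.state();q=s['tool_rot'];print(s['time'],s['tool_pos'].round(4),'yaw',np.degrees(2*np.arctan2(q[2],q[1])).round(2),'w',s['gripper_width'].round(3),s['grasp_force'],s['contact_force'].round(2),'T',s['ft_torque'].round(3),'j',s['joint_efforts'].round(3)[4:],s['joint_pos'][5].round(3))
                                                                                                                                  ^^^^^^^^^^^^^^^^^^^^^^^^
AttributeError: 'float' object has no attribute 'round'
```

Now turn clockwise (negative about z) 16° first, watching the torque.

Emit:
{"method": "servo_tool", "body": {"deltas": [[[0, 0, 0, 0, -2], [0, 0, 0, 0, -2], [0, 0, 0, 0, -2], [0, 0, 0, 0, -2], [0, 0, 0, 0, -2], [0, 0, 0, 0, -2], [0, 0, 0, 0, -2], [0, 0, 0, 0, -2]]]}}

```text
time: 14.05
tool_pos: [0.6473, -0.2371, 0.0892]
tool_rot: [0.001, 0.986, -0.167, 0.001]
contact_force: [-1.3, -5.7, 5.5]
gripper_width: 0.083
grasp_force: 68.1
```

```bash
sed -i "s/s\['gripper_width'\].round(3)/s['gripper_width']/" st.py; python3 st.py
```

```text
14.05 [ 0.6473 -0.2371  0.0892] yaw -19.28 w 0.08315078685983865 68.05374074177962 [-1.32 -5.68  5.46] T [-0.754  0.254  0.408] j [0.225 0.125] 1.45
```

Emit:
{"method": "servo_tool", "body": {"deltas": [[[0, 0, 0, 0, -2], [0, 0, 0, 0, -2], [0, 0, 0, 0, -2], [0, 0, 0, 0, -2], [0, 0, 0, 0, -2], [0, 0, 0, 0, -2], [0, 0, 0, 0, -2], [0, 0, 0, 0, -2]]]}}

```text
time: 14.85
tool_pos: [0.6472, -0.2373, 0.0892]
tool_rot: [0.001, 0.953, -0.303, 0.001]
contact_force: [-1.3, -5.8, 5.2]
gripper_width: 0.079
grasp_force: 67.9
```

```bash
python3 st.py
```

```text
14.85 [ 0.6472 -0.2373  0.0892] yaw -35.29 w 0.0791107849990722 67.8786289459822 [-1.32 -5.82  5.24] T [-0.914  0.313  0.373] j [0.206 0.126] 1.729
```

Emit:
{"method": "servo_tool", "body": {"deltas": [[[0, 0, 0, 0, -1], [0, 0, 0, 0, -1], [0, 0, 0, 0, -1], [0, 0, 0, 0, -1], [0, 0, 0, 0, -1], [0, 0, 0, 0, -1], [0, 0, 0, 0, -1], [0, 0, 0, 0, -1]]]}}

```text
time: 15.65
tool_pos: [0.6471, -0.2374, 0.0892]
tool_rot: [0.001, 0.93, -0.369, 0.001]
contact_force: [-2.4, -5.8, 5.3]
gripper_width: 0.085
grasp_force: 67.8
```

```bash
python3 st.py
```

```text
15.65 [ 0.6471 -0.2374  0.0892] yaw -43.25 w 0.08461748286841424 67.79477786642019 [-2.37 -5.77  5.26] T [-0.926  0.389  0.401] j [0.171 0.266] 1.868
```

Emit:
{"method": "servo_tool", "body": {"deltas": [[[0, 0, 0, 0, -1], [0, 0, 0, 0, -1], [0, 0, 0, 0, -1], [0, 0, 0, 0, -1], [0, 0, 0, 0, -1], [0, 0, 0, 0, -1], [0, 0, 0, 0, -1], [0, 0, 0, 0, -1]]]}}

```text
time: 16.45
tool_pos: [0.647, -0.2375, 0.0892]
tool_rot: [0.001, 0.902, -0.432, 0.001]
contact_force: [-1.8, -5.6, 5.8]
gripper_width: 0.084
grasp_force: 67.9
```

```bash
python3 st.py; python3 st.py
```

```text
16.45 [ 0.647  -0.2375  0.0892] yaw -51.25 w 0.08390309505465048 67.86800566280363 [-1.83 -5.56  5.84] T [-0.943  0.407  0.385] j [0.119 0.268] 2.007
16.45 [ 0.647  -0.2375  0.0892] yaw -51.25 w 0.08390309505465048 67.86800566280363 [-1.83 -5.56  5.84] T [-0.943  0.407  0.385] j [0.119 0.268] 2.007
```

Emit:
{"method": "servo_tool", "body": {"deltas": [[[0, 0, 0, 0, -1], [0, 0, 0, 0, -1], [0, 0, 0, 0, -1], [0, 0, 0, 0, -1], [0, 0, 0, 0, -1], [0, 0, 0, 0, -1], [0, 0, 0, 0, -1], [0, 0, 0, 0, -1]]]}}

```text
time: 17.25
tool_pos: [0.6469, -0.2376, 0.0892]
tool_rot: [0.001, 0.869, -0.494, 0.001]
contact_force: [-1.4, -6.4, 5.8]
gripper_width: 0.082
grasp_force: 67.9
```

```bash
python3 st.py
```

```text
17.25 [ 0.6469 -0.2376  0.0892] yaw -59.25 w 0.0816544632755946 67.89530012918476 [-1.39 -6.39  5.82] T [-0.964  0.448  0.402] j [0.052 0.268] 2.147
```

Emit:
{"method": "servo_tool", "body": {"deltas": [[[0, 0, 0, 0, -0.8], [0, 0, 0, 0, -0.8], [0, 0, 0, 0, -0.8], [0, 0, 0, 0, -0.8], [0, 0, 0, 0, -0.8], [0, 0, 0, 0, -0.8], [0, 0, 0, 0, -0.8], [0, 0, 0, 0, -0.8]]]}}

```text
time: 18.05
tool_pos: [0.6468, -0.2376, 0.0892]
tool_rot: [0.001, 0.84, -0.542, 0.001]
contact_force: [-2.8, -5.4, 6.0]
gripper_width: 0.085
grasp_force: 67.9
```

```bash
python3 st.py
```

```text
18.05 [ 0.6468 -0.2376  0.0892] yaw -65.64 w 0.08511593622751634 67.89782014029697 [-2.83 -5.45  6.05] T [-1.001  0.557  0.445] j [-0.012  0.296] 2.259
```

Emit:
{"method": "servo_tool", "body": {"deltas": [[[0, 0, 0, 0, -0.5], [0, 0, 0, 0, -0.5], [0, 0, 0, 0, -0.5], [0, 0, 0, 0, -0.5], [0, 0, 0, 0, -0.5], [0, 0, 0, 0, -0.5], [0, 0, 0, 0, -0.5], [0, 0, 0, 0, -0.5]]]}}

```text
time: 18.85
tool_pos: [0.6468, -0.2376, 0.0892]
tool_rot: [0.001, 0.821, -0.571, 0.001]
contact_force: [-3.2, -6.0, 6.0]
gripper_width: 0.082
grasp_force: 68.1
```

```bash
python3 st.py
```

```text
18.85 [ 0.6468 -0.2376  0.0892] yaw -69.63 w 0.08191240168472137 68.07751042240852 [-3.2  -6.01  5.99] T [-0.975  0.609  0.411] j [-0.053  0.346] 2.328
```

Emit:
{"method": "servo_tool", "body": {"deltas": [[[0, 0, 0, 0, -0.5], [0, 0, 0, 0, -0.5], [0, 0, 0, 0, -0.5], [0, 0, 0, 0, -0.5], [0, 0, 0, 0, -0.5], [0, 0, 0, 0, -0.5], [0, 0, 0, 0, -0.5], [0, 0, 0, 0, -0.5]]]}}

```text
time: 19.65
tool_pos: [0.6467, -0.2377, 0.0892]
tool_rot: [0.001, 0.801, -0.599, 0.001]
contact_force: [-3.2, -6.6, 6.5]
gripper_width: 0.082
grasp_force: 69.4
```

```bash
python3 st.py
```

```text
19.65 [ 0.6467 -0.2377  0.0892] yaw -73.62 w 0.08177671219099207 69.41992308512681 [-3.22 -6.59  6.55] T [-1.023  0.523  0.481] j [-0.099  0.395] 2.398
```

Emit:
{"method": "servo_tool", "body": {"deltas": [[[0, 0, 0, 0, -0.5], [0, 0, 0, 0, -0.5], [0, 0, 0, 0, -0.5], [0, 0, 0, 0, -0.5], [0, 0, 0, 0, -0.5], [0, 0, 0, 0, -0.5], [0, 0, 0, 0, -0.5], [0, 0, 0, 0, -0.5]]]}}

```text
time: 20.45
tool_pos: [0.6466, -0.2377, 0.0892]
tool_rot: [0.001, 0.779, -0.627, 0.001]
contact_force: [-3.5, -6.0, 6.8]
gripper_width: 0.084
grasp_force: 70.8
```

```bash
python3 st.py
```

```text
20.45 [ 0.6466 -0.2377  0.0892] yaw -77.61 w 0.08444705738946648 70.7831080471442 [-3.52 -5.97  6.84] T [-1.032  0.657  0.559] j [-0.149  0.446] 2.467
```

Emit:
{"method": "servo_tool", "body": {"deltas": [[[0, 0, 0, 0, -0.5], [0, 0, 0, 0, -0.5], [0, 0, 0, 0, 0], [0, 0, 0, 0, 0], [0, 0, 0, 0, 0], [0, 0, 0, 0, 0], [0, 0, 0, 0, 0], [0, 0, 0, 0, 0]]]}}

```text
time: 21.25
tool_pos: [0.6466, -0.2377, 0.0892]
tool_rot: [0.001, 0.774, -0.633, 0.001]
contact_force: [-3.5, -6.8, 6.6]
gripper_width: 0.084
grasp_force: 70.7
```

```bash
python3 st.py
```

```text
21.25 [ 0.6466 -0.2377  0.0892] yaw -78.61 w 0.0837551559709556 70.734170198848 [-3.48 -6.83  6.64] T [-0.964  0.597  0.446] j [-0.162  0.433] 2.485
```

Emit:
{"method": "servo_tool", "body": {"deltas": [[[12, 0, 0, 0, 0], [20, 0, 0, 0, 0], [30, 0, 0, 0, 0], [30, 0, 0, 0, 0], [30, 0, 0, 0, 0], [30, 0, 0, 0.01, 0], [30, 0, 0, 0.02, 0], [30, 0, 0, 0.03, 0]]]}}

```text
time: 22.05
tool_pos: [0.6457, -0.2353, 0.147]
tool_rot: [0.0, 0.773, -0.634, -0.002]
contact_force: [-1.1, -0.3, 0.1]
gripper_width: 0.302
grasp_force: 0.0
```

Emit:
{"method": "servo_tool", "body": {"deltas": [[[30, 0, 0, 0.03, 0], [30, 0, 0, 0.03, 0], [30, -0.03, 0, 0, 0], [30, -0.04, 0, 0, 0], [30, -0.04, 0, 0, 0], [30, -0.04, 0, 0, 0], [30, 0, 0, 0, 0], [30, 0, 0, 0, 0]]]}}

```text
time: 22.85
tool_pos: [0.4967, -0.2361, 0.2091]
tool_rot: [-0.0, 0.773, -0.634, 0.001]
contact_force: [-0.1, 0.3, -0.0]
gripper_width: 0.296
grasp_force: 0.0
```

```bash
python3 st.py; python3 - <<'E'
from h import *
f=cam('top');b=cam('side')
cr=cv2.resize(b['pixels'][119:219,241:341],(384,384),interpolation=cv2.INTER_CUBIC)
cr2=cv2.resize(f['pixels'][120:220,240:340],(384,384),interpolation=cv2.INTER_CUBIC)
cv2.imwrite('pics/k.png',np.hstack([cr2,cr])[:,:,::-1])
w=cloud(b);z=w[...,2];m=(z>.094)&(z<.106)&(np.hypot(w[...,0]-.646,w[...,1]+.236)<.032);q=w[m]
e=np.linalg.eigh(np.cov(q[:,:2].T))[1];print(len(q),q.mean(0),np.degrees(np.arctan2(e[1,1],e[0,1])))
E
```

```text
22.85 [ 0.4967 -0.2361  0.2091] yaw -78.71 w 0.2960750582823835 0.0 [-0.06  0.28 -0.04] T [ 0.003 -0.003 -0.004] j [ 0.088 -0.009] 2.365
82 [ 0.64364663 -0.23326956  0.09906284] 103.35983762120199
```

View pics/k.png

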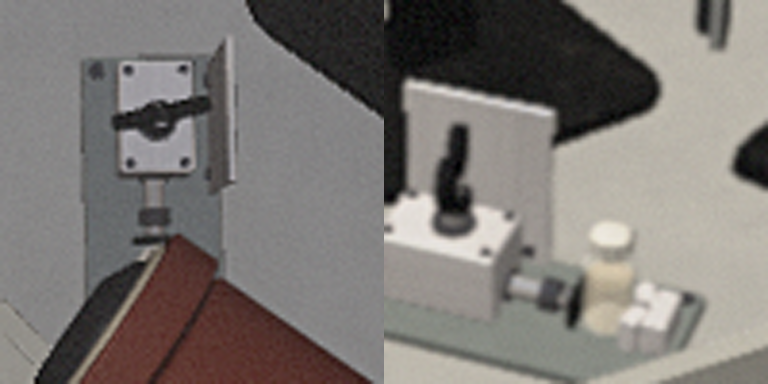

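The top crop shows the key blade turned to about 77° ((117,122)–(210,102)). In the side crop the vial stands upright, pinched between the pad at (573,300) and the jaw at (650,315).

```bash
python3 -c "
from plant import manip; print(manip.job_done())"
```

```text
the job is handed in; nothing more can be done
None
```

The large vial stands upright in the clamp and the arm has let go; I estimate it is held at 12–15 N from the key's torque and angle. The job was handed in at about 23 s, and no verdict came back.

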